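Stack the disc cases and close the stop

ROBOT

A 7-joint arm with a two-finger parallel gripper is mounted at the origin on the work surface. World frame = base frame: x ahead of the robot, y to its left, z up, the work surface at z = 0. Lengths are in m, angles in rad, forces in N, time in s.
With the tool pointing down it reaches from about 0.425 to 0.925 m from the base axis. Payload 6.8 kg.
Tool frame: the origin (TCP) lies at the very end of the fingers, on their centre line; the grasp point (between the pads) lies 19 mm behind it; z points along the fingers, y is the line along which they close (so a half turn about z gives the same grasp; the last joint's range is limited). The gripper opens to 85 mm and grips with 20 to 120 N. Pads are 22 mm wide; open, the fingers measure 114 mm over their backs; the gripper's body (76 mm by 85 mm) begins 54 mm behind the grasp point. The pads swing forward as they close: fully open they stand 13 mm farther back than shut.
Start: joints at [1.137, 0.477, 0.022, 1.555, -0.011, 1.109, -0.083], TCP at [0.216, -0.64, 0.231] pointing down, gripper open.
Joint ranges: [-2.96, 2.96], [-0.34, 2.1], [-1.41, 1.46], [0.24, 2.44], [-1.37, 4.51], [0.17, 1.92], [-2.96, 2.96]. Speed limits (rad/s): [2.39, 2.39, 3.14, 3.14, 3.14, 3.14, 3.14].

INTERFACE

Orientations are given as a unit quaternion [w, x, y, z].
In Python, from station import bot gives the robot as it stands.
- The arm moves only by the tool jog_arm, never from a script. Its argument "motion" is a list of rows, each a list of 7 numbers: the turn, a rotation vector about the tool's x, y, z in rad, then the shift along the tool's x, y, z in mm, then the finger opening in mm, from 0 to 85.4. A call has 1 to 10 rows; each row is the pose to reach, as a shift and turn from the pose commanded when the call began, along the tool's axes at that moment; what a row does not reach only later rows make up. A row lasts 1/8 s, in which the tool goes at most 62.5 mm and 10.7 degrees, less where a joint would pass 70% of its speed; a pose out of reach is approached as far as the arm can. A call with a gripper value outside its range is refused whole. The fingers move at their own pace and stop on an object; "grip_force" is the grip in N (left out, the last holds). Time passes only in rows, so rows that repeat a pose let the fingers close. It gives the time, the measured TCP pose, the force, the opening and the grip force at its end, in the units of the state.
- bot.get_obs(): the state, without advancing time (a new reading comes with each control period).
- bot.read_camera(name): name is "scene" or "top" or "wrist"; returns a dict with "pixels" (420x560x3 uint8, red, green, blue), "camera_matrix" (3x3 intrinsics, pixels), "T" (4x4, takes a point from camera to world coordinates); the wrist camera has in their place "tool_from_camera" (4x4, takes a point from camera to tool coordinates, whose origin is the TCP and whose axes are the flange's). Camera axes: x right, y down, z forward; pixel columns grow to the right and rows downward; lengths in m; the calibration is good to about 2 mm. A picture is of the moment at which its call begins: read the wrist's pose just before it. There is no depth.
- bot.hand_in(): hands the job in; it is judged then, once.
Trained networks look in a picture, given as the dict that the camera call returned (one of the last four; its "shot" number tells which), for a name from the list of things; names that differ only in an ending like _2 or _b are one class to them, and where a whole thing is asked for, a point or a joint stands for the part that bears it (a point fixed in the world has none). Each returns a list of dicts, best first, with "score" (0 to 1); they miss things now and then, are a little off and sometimes report something else, mostly with a low value. They report only what shows in the picture. A call takes as long as a camera call.
- bot.spot_in(thing, picture): "xy" ([column, row] in pixels, amid what is visible of it).
- bot.tip_of(thing, picture): "xy" ([column, row] in pixels: a listed point, or the origin of a listed thing).
The state is a dict: "t": time; "q": joint angles; "joint_vel": joint speeds; "joint_torque": joint torques, N m; "eef_pos": TCP position; "tool_rot": TCP orientation; "contact_force": force on the tool from outside, world axes, zero at the start; "torque": the same for the moment, N m; "gripper_width": opening from 0.0 (shut) to 1.0 (fully open); "grasp_force": force on a finger pad.
Only numpy, scipy, OpenCV 4.12 (cv2) and the standard library are available. Lean on these libraries where they do the work, as an engineer would, in place of code of your own. Each camera call takes 0.05 s, during which the arm holds its last target. There are 200 camera calls.

TASK

In the stone workshop, lift the blue and the orange disc case off the sloping rack and build up the column on the tray: first the blue case flat on the grey case, then the orange case flat on the blue one, each set down gently (not dropped), lid up, long sides parallel and edges flush with the case below. Then slide the yellow stop along the tray until the bottom case is held snug between stop and fence, with the column still square. Leave the stone offcut, the water bottle and the hammer where they are.

Things in the scene. Friction and masses are not known exactly. Their poses are not given: they have to be found in the camera images.
- rack: Fixed sloping rack with a wooden deck 155 mm long and 250 mm wide on steel legs; its yaw varies. Origin on the bench under the deck's centre. The deck top passes 75 mm above the origin and rises along +x (away from the robot) at 35 degrees (0.61 rad); its low edge has an aluminium lip 18 mm high, on which the two cases rest, side by side 110 mm apart in y, one in each bay (which is where varies).
- tray: Fixed grey tray plate 170 (x) by 320 (y) by 12 mm; origin at the centre of its underside, so its top is at z = 12 mm; its yaw varies. A steel fence, 35 mm high above the tray top, runs along x at the +y end, its inner face at y = 130 mm. The yellow stop slides along y towards the fence.
- grey_case: Grey closed plastic case, 120 (x) by 56 (y) by 50 mm high, about 0.4 kg, loose, flat on the tray, long side along the fence and 2 to 10 mm short of it. Origin at the centre of its underside.
- blue_case: Blue closed plastic case, 120 (x) by 56 (y) by 44 mm high, about 0.25 kg, lying on the rack's deck, long side up the slope. Origin at the centre of its underside, z out of its lid (which bears a blank paper label).
- orange_case: Orange closed plastic case, 120 (x) by 56 (y) by 40 mm high, about 0.22 kg, lying on the rack's deck, long side up the slope. Origin at the centre of its underside, z out of its lid (which bears a blank paper label).
- fence_face (a point): Middle of the fence's inner face, at the tray's top; axes as the tray's.
- stop_face (a point): Middle of the front (+y) face of the yellow stop, 1 mm below the foot of its face plate, at the tray's top; axes as the tray's. The face plate is 90 mm wide (x), and stands to 35 mm above the tray.
- stop_grip (a point): Grip point in the stop's upright black handle, 85 mm behind (-y of) the stop's face and 58 mm above the tray top. The handle is 26 (x) by 18 mm (y) and reaches from 18 to 75 mm above the tray top.
- stop (a joint): Travel of the stop (m) along the tray's +y: 0 at the far end, with its face at tray y = -50 mm; 0.124 when the 56 mm case is held against the fence. It moves with about 2 N of friction and stays where it is left.
- offcut: White marble offcut 100 by 70 by 50 mm, standing by. Origin at the centre of its underside.
- water: Water bottle, 64 mm across, 170 mm high, standing by. Origin at the centre of its underside.
- hammer: Hammer lying by, about 0.25 m long. Origin under it.

How it is judged:
On the way, in this order (a step that is already met when the one before it is completed fails the run):
1. the blue case lies squarely on the grey case, released (horizontal distance between blue_case and grey_case below 0.008 m and angle between the x axis of blue_case and the x axis of grey_case, either way round below 0.1 rad and angle between blue_case's own z axis and vertical below 0.05 rad and z of blue_case in the frame of grey_case between 0.045 and 0.055 m and contact force between blue_case and the fingers below 0.05 N and linear speed of blue_case below 0.03 m/s), for 0.2 s.
2. the orange case lies squarely on the blue case, released, the blue still square on the grey (horizontal distance between blue_case and grey_case below 0.008 m and angle between the x axis of blue_case and the x axis of grey_case, either way round below 0.1 rad and angle between each of blue_case, orange_case's own z axis and vertical below 0.05 rad and z of blue_case in the frame of grey_case between 0.045 and 0.055 m and horizontal distance between orange_case and blue_case below 0.008 m and angle between the x axis of orange_case and the x axis of blue_case, either way round below 0.1 rad and z of orange_case in the frame of blue_case between 0.039 and 0.049 m and contact force between orange_case and the fingers below 0.05 N and linear speed of orange_case below 0.03 m/s), for 0.2 s.
3. the stop holds the bottom case snug against the fence (y of grey_case in the frame of fence_face above -0.033 m and y of stop_face in the frame of grey_case above -0.033 m), for 0.2 s.
At the end, for the whole second after the job is handed in: Grey case flat on the tray near its middle, parallel to the fence; blue on grey, orange on blue, each within 8 mm and 0.1 rad of the case below, lid up, flat; grey case within 5 mm of the fence and the stop within 5 mm of the case; all released, at rest, the rest left alone (all of step 2 and all of step 3 and angle between grey_case's own z axis and vertical below 0.05 rad and z of grey_case in the frame of tray below 0.017 m and x of grey_case in the frame of tray between -0.04 and 0.04 m and angle between the x axis of grey_case and the x axis of tray, either way round below 0.1 rad and contact force between blue_case and the fingers below 0.05 N and linear speed of each of blue_case, grey_case below 0.03 m/s); the robot touches nothing.
It fails at once if the stone offcut is moved more than 30 mm (distance of offcut from where it was at the start of the episode above 0.03 m).
It fails at once if the water bottle is moved more than 30 mm (distance of water from where it was at the start of the episode above 0.03 m).
It fails at once if the hammer is moved more than 30 mm (distance of hammer from where it was at the start of the episode above 0.03 m).
It fails at once if the blue case is dropped: it falls free, touching nothing, at over 0.5 m/s (a drop of about 13 mm) (contact force between blue_case and anything else below 0.05 N and contact force between blue_case and the fingers below 0.05 N and linear speed of blue_case above 0.5 m/s).
It fails at once if the orange case is dropped: it falls free, touching nothing, at over 0.5 m/s (a drop of about 13 mm) (contact force between orange_case and anything else below 0.05 N and contact force between orange_case and the fingers below 0.05 N and linear speed of orange_case above 0.5 m/s).
It also fails if it takes over 72 s, if anything falls off the work surface, if the arm or the gripper's body presses on something with over 40 N, if the wrist force passes 120 N, or if a joint passes its speed limit or range.

## Working session

There is one attempt and no reset: what is moved stays moved. The work goes in short steps, Python scripts to look and compute and a tool call to move; the robot and the scene stay as the last step left them, time stands still between calls to the robot, and variables do not carry over. Pictures are saved under pics/ and viewed, at most 10 in all, crops included, and the job is handed in when it is done.

Besides the shell and the picture viewer there is one more tool, called after "Call:" by a JSON object that holds its "name" and its "arguments". jog_arm: Moves the arm, as the interface text tells. Its arguments: {"type":"object","properties":{"motion":{"type":"array"},"grip_force":{"type":"number"}},"required":["motion"]}

```bash
ls; mkdir -p pics
cat > h.py <<'E'
import numpy as np, cv2
from scipy.spatial.transform import Rotation as R
from station import bot
def save(p,n): cv2.imwrite(n,cv2.cvtColor(p["pixels"],cv2.COLOR_RGB2BGR))
E
python3 - <<'E'
from h import *
o=bot.get_obs(); print({k:np.round(v,3).tolist() for k,v in o.items()})
for c in ["scene","top"]:
    p=bot.read_camera(c); save(p,f"pics/{c}0.png"); print(c,np.round(p["camera_matrix"],1).tolist(),np.round(p["T"],4).tolist())
    for t in ["rack","tray","grey_case","blue_case","orange_case","fence_face","stop_face","stop_grip","offcut","water","hammer"]:
        a=bot.tip_of(t,p); print(t,[(np.round(x["xy"],1).tolist(),round(x["score"],2)) for x in a[:2]])
E
```

```text
pics
{'t': 0.0, 'q': [1.137, 0.478, 0.022, 1.556, -0.012, 1.109, -0.083], 'joint_vel': [0.001, 0.002, 0.0, -0.0, 0.0, -0.001, -0.002], 'joint_torque': [-0.001, -59.645, 1.607, -28.119, 0.013, 0.009, -0.0], 'eef_pos': [0.216, -0.639, 0.23], 'tool_rot': [-0.001, 0.987, 0.162, -0.0], 'contact_force': [-1.451, -0.26, -0.489], 'torque': [-0.003, -0.04, 0.024], 'grasp_force': 0.0, 'gripper_width': 1.004}
scene [[414.4, 0.0, 286.8], [0.0, 414.4, 206.0], [0.0, 0.0, 1.0]] [[-0.5838, 0.5203, -0.6233, 1.2793], [0.8119, 0.368, -0.4532, 0.4642], [-0.0064, -0.7707, -0.6372, 0.7392], [0.0, 0.0, 0.0, 1.0]]
rack [([382.4, 238.4], 0.85)]
tray [([246.1, 177.2], 0.72)]
grey_case [([269.6, 180.0], 0.95)]
blue_case [([409.1, 224.4], 0.78)]
orange_case [([369.8, 202.7], 0.94), ([282.8, 182.8], 0.37)]
fence_face [([282.9, 186.0], 0.96)]
stop_face [([247.7, 172.5], 0.57)]
stop_grip [([218.8, 146.8], 0.82)]
offcut [([329.2, 292.7], 0.87)]
water [([273.2, 260.3], 0.68)]
hammer [([188.0, 220.2], 0.57)]
top [[381.9, 0.0, 280.1], [0.0, 381.9, 201.4], [0.0, 0.0, 1.0]] [[-0.0124, -0.9975, 0.0703, 0.5594], [-0.9999, 0.0128, 0.0061, 0.0114], [-0.007, -0.0702, -0.9975, 1.0801], [0.0, 0.0, 0.0, 1.0]]
rack [([208.3, 240.3], 0.65)]
tray [([378.1, 248.3], 0.8)]
grey_case [([344.5, 250.1], 0.88)]
blue_case [([187.3, 244.7], 0.87)]
orange_case [([228.4, 252.7], 0.92)]
fence_face [([331.7, 250.9], 0.69), ([374.1, 243.0], 0.4)]
stop_face [([373.7, 245.3], 0.85)]
stop_grip [([410.8, 245.2], 0.89)]
offcut [([217.8, 159.9], 0.82)]
water [([274.2, 168.0], 0.68)]
hammer [([366.6, 158.0], 0.7)]
```

View pics/top0.png

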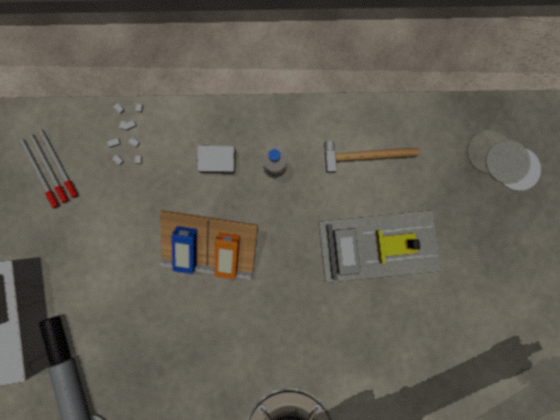

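View pics/scene0.png

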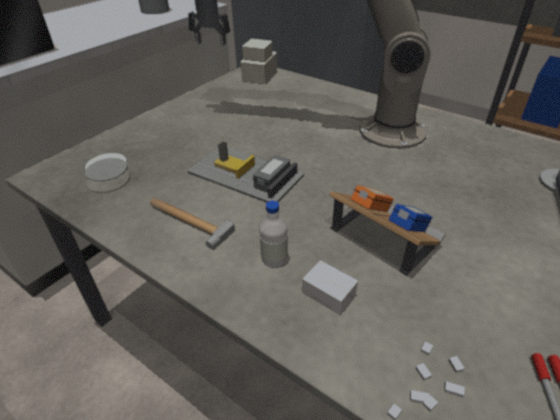

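```bash
cat >> h.py <<'E'
def ray(p,xy,T=None):
    T=p["T"] if T is None else T
    d=T[:3,:3]@np.linalg.solve(p["camera_matrix"],[xy[0],xy[1],1.0]); return T[:3,3],d
def onz(p,xy,z,T=None):
    c,d=ray(p,xy,T); return c+d*(z-c[2])/d[2]
def tri(rs):
    A=np.zeros((3,3));b=np.zeros(3)
    for c,d in rs:
        d=d/np.linalg.norm(d);P=np.eye(3)-np.outer(d,d);A+=P;b+=P@c
    x=np.linalg.solve(A,b); return x,max(np.linalg.norm((np.eye(3)-np.outer(d,d)/(d@d))@(x-c)) for c,d in rs)
E
python3 - <<'E'
from h import *
s=bot.read_camera("scene");t=bot.read_camera("top")
for n in ["rack","tray","grey_case","blue_case","orange_case","fence_face","stop_face","stop_grip","offcut","water","hammer"]:
    a=bot.tip_of(n,s);b=bot.tip_of(n,t)
    if a and b:
        x,e=tri([ray(s,a[0]["xy"]),ray(t,b[0]["xy"])]); print(n,np.round(x,4),round(e,4))
E
```

```text
rack [0.5323 0.2122 0.0061] 0.0018
grey_case [ 0.5    -0.1559  0.015 ] 0.0034
blue_case [0.5015 0.026  0.0974] 0.2397
orange_case [0.4961 0.1559 0.0605] 0.001
fence_face [ 0.496  -0.1214  0.0118] 0.0013
stop_face [ 0.51   -0.2463  0.0157] 0.0001
stop_grip [ 0.5224 -0.327   0.0766] 0.0037
offcut [0.7576 0.1929 0.0114] 0.0024
water [ 0.7329  0.0344 -0.0011] 0.0033
hammer [ 0.7614 -0.2434 -0.0106] 0.0036
```

The top picture shows blue at (184,250), orange at (227,256), grey at (347,250), and the stop's handle at (412,244). The hammer, bottle and offcut are all clear of the working area. Next I'll work out a move over the tray to look from close by.

```bash
cat >> h.py <<'E'
def Rt(yaw,tilt):  # tool x ahead at yaw, z down, tilted forward by tilt
    return (R.from_euler('z',yaw)*R.from_euler('y',-tilt)*R.from_quat([1,0,0,0])).as_matrix()
def pose():
    o=bot.get_obs(); q=o["tool_rot"]; return np.array(o["eef_pos"]),R.from_quat([q[1],q[2],q[3],q[0]]).as_matrix()
def rel(pos,Rg,frm=None):
    p,r=pose() if frm is None else frm
    print("turn",np.round(R.from_matrix(r.T@Rg).as_rotvec(),3).tolist(),"mm",np.round(1000*r.T@(np.array(pos)-p),1).tolist())
def wT(w):
    p,r=pose(); T=np.eye(4);T[:3,:3]=r;T[:3,3]=p; return T@w["tool_from_camera"]
E
python3 - <<'E'
from h import *
print(np.round(Rt(0.3,0.5)[:,2],2))
rel([0.47,-0.2,0.36],Rt(0.1,0))
w=bot.read_camera("wrist");print(np.round(w["tool_from_camera"],3).tolist(),np.round(w["camera_matrix"],0).tolist())
E
```

```text
[ 0.46  0.14 -0.88]
turn [-0.0, -0.0, 0.226] mm [381.3, -335.1, -128.7]
[[0.0, -0.947, -0.321, 0.081], [1.0, 0.0, -0.0, -0.001], [0.0, -0.321, 0.947, -0.142], [0.0, 0.0, 0.0, 1.0]] [[323.0, 0.0, 281.0], [0.0, 323.0, 206.0], [0.0, 0.0, 1.0]]
```

Call:
{"name": "jog_arm", "arguments": {"motion": [[0,0,0,190,-150,-128,75],[0,0,0,260,-200,-128,75],[0,0,0.226,381,-335,-128,75],[0,0,0.226,381,-335,-128,75],[0,0,0.226,381,-335,-128,75],[0,0,0.226,381,-335,-128,75],[0,0,0.226,381,-335,-128,75],[0,0,0.226,381,-335,-128,75],[0,0,0.226,381,-335,-128,75],[0,0,0.226,381,-335,-128,75]]}}

```text
t: 3.7
eef_pos: [0.471, -0.1979, 0.3599]
tool_rot: [0.0, 0.999, 0.052, 0.001]
contact_force: [-1.0, 0.0, -0.1]
gripper_width: 0.881
grasp_force: 0.0
```

Run:
```python
from h import *
p,r=pose();print(p)
w=bot.read_camera("wrist");T=wT(w);save(w,"pics/w1.png")
for n,z in [("grey_case",.012),("fence_face",.012),("stop_face",.012),("stop_grip",.07),("tray",0)]:
    a=bot.tip_of(n,w); print(n,[(np.round(x["xy"],1).tolist(),round(x["score"],2),np.round(onz(w,x["xy"],z,T),4).tolist()) for x in a[:2]])
rel([0.5,0.2,0.36],Rt(-0.14,0))
```

```text
[ 0.4710179  -0.19791674  0.35992155]
grey_case [([258.3, 136.9], 0.86, [0.4908, -0.1631, 0.012])]
fence_face [([234.3, 132.9], 0.75, [0.493, -0.1271, 0.012])]
stop_face [([319.9, 136.9], 0.79, [0.5001, -0.2546, 0.012]), ([236.5, 134.2], 0.67, [0.4915, -0.1305, 0.012])]
stop_grip [([390.0, 139.5], 0.96, [0.5121, -0.3396, 0.07])]
tray [([319.9, 136.0], 0.74, [0.5002, -0.256, 0.0])]
turn [0.0, 0.001, 0.237] mm [69.8, -396.7, -1.0]
```

View pics/w1.png

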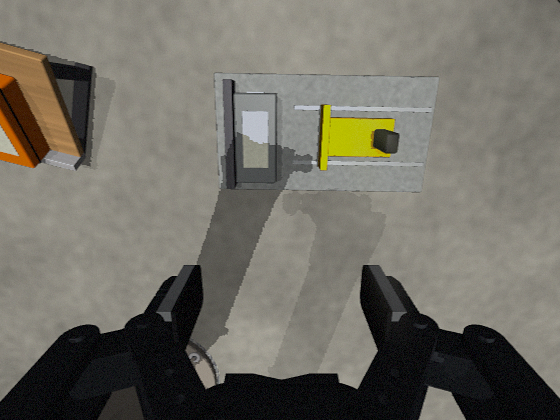

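The picture shows the grey lid with corners near (234,93), (276,93), (276,183), and (235,187). The tray corners are near (214,72), (438,77), (423,191), and (219,191).

Run:
```python
from h import *
w=bot.read_camera("wrist");T=wT(w)
c=[onz(w,x,.012,T)[:2] for x in [(215,72),(438,77),(423,191),(219,191)]];c=np.array(c);print(np.round(c,4))
d=c[0]-c[1];print("tray yaw",np.arctan2(-d[0],d[1]),"len",np.linalg.norm(d)); d=c[3]-c[2];print(np.arctan2(-d[0],d[1]),np.linalg.norm(d)); print(c.mean(0))
g=cv2.cvtColor(w["pixels"],cv2.COLOR_RGB2GRAY)
l=np.array([onz(w,x,.062,T)[:2] for x in [(234,93),(276,93),(276,183),(235,187)]]);print(np.round(l,4),l.mean(0))
cv2.imwrite("pics/c1.png",cv2.resize(cv2.cvtColor(w["pixels"],cv2.COLOR_RGB2BGR)[60:200,200:350],None,fx=4,fy=4,interpolation=cv2.INTER_NEAREST))
```

```text
[[ 0.5735 -0.0973]
 [ 0.5976 -0.4103]
 [ 0.4317 -0.429 ]
 [ 0.4003 -0.1092]]
tray yaw 0.07700900926211775 len 0.3139036520041434
0.0977368671849908 0.32138832446345994
[ 0.50078716 -0.26144003]
[[ 0.5484 -0.1321]
 [ 0.5537 -0.1858]
 [ 0.4351 -0.1969]
 [ 0.4237 -0.1399]] [ 0.49021054 -0.1636854 ]
```

View pics/c1.png

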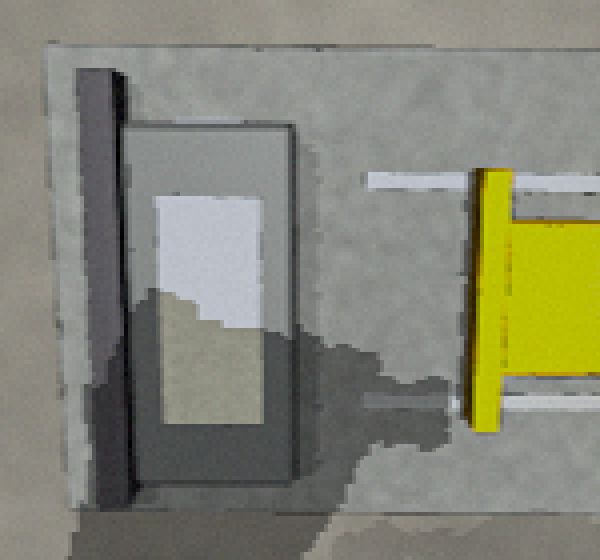

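Call:
{"name": "jog_arm", "arguments": {"motion": [[0,0,0.237,70,-396,0,75],[0,0,0.237,70,-396,0,75],[0,0,0.237,70,-396,0,75],[0,0,0.237,70,-396,0,75],[0,0,0.237,70,-396,0,75],[0,0,0.237,70,-396,0,75],[0,0,0.237,70,-396,0,75],[0,0,0.237,70,-396,0,75],[0,0,0.237,70,-396,0,75]]}}

```text
t: 5.18
eef_pos: [0.5003, 0.1994, 0.359]
tool_rot: [0.0, 0.998, -0.069, -0.0]
contact_force: [0.4, -1.4, 0.2]
gripper_width: 0.877
grasp_force: 0.0
```

Run:
```python
from h import *
p,r=pose();print(p)
w=bot.read_camera("wrist");T=wT(w);save(w,"pics/w2.png")
for n,z in [("rack",.0),("blue_case",.065),("orange_case",.065)]:
    a=bot.tip_of(n,w); print(n,[(np.round(x["xy"],1).tolist(),round(x["score"],2),np.round(onz(w,x["xy"],z,T),4).tolist()) for x in a[:2]])
```

```text
[0.50031583 0.19941299 0.35900915]
rack [([273.9, 145.6], 0.72, [0.5117, 0.2084, 0.0])]
blue_case [([234.5, 153.2], 0.92, [0.5179, 0.26, 0.065])]
orange_case [([313.9, 156.7], 0.93, [0.4982, 0.1542, 0.065])]
```

View pics/w2.png

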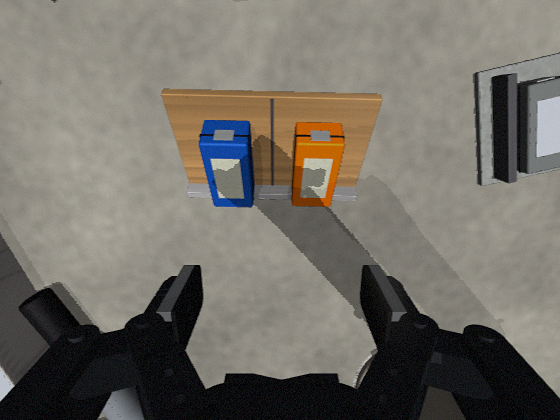

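The picture shows the deck's high edge from (163,91) to (381,95), and its low lip from (187,195) to (357,199). Blue lies at (228,163) and orange at (318,163), side by side.

Run:
```python
from h import *
from scipy.optimize import least_squares
w=bot.read_camera("wrist");T=wT(w);K=w["camera_matrix"];Ti=np.linalg.inv(T)
a,b=[onz(w,x,.1195,T) for x in [(163,91),(381,95.5)]];d=a-b;print(a,b,np.linalg.norm(d),"yaw",np.arctan2(-d[0],d[1]))
hsv=cv2.cvtColor(w["pixels"],cv2.COLOR_RGB2HSV)
big=cv2.cvtColor(w["pixels"],cv2.COLOR_RGB2BGR)[80:220,150:390]
cv2.imwrite("pics/c2.png",cv2.resize(big,None,fx=3.3,fy=3.3,interpolation=cv2.INTER_NEAREST))
def proj(X):
    c=(Ti[:3,:3]@X.T).T+Ti[:3,3]; q=(K@c.T).T; return q[:,:2]/q[:,2:]
# silhouettes: convex hull of case box vs mask hull; fit rack yaw, centre via centroid+area of hull
for n,lo,hi,h in [("blue",(100,120,30),(130,255,255),.044),("orange",(5,150,60),(17,255,255),.040)]:
    m=cv2.inRange(hsv,lo,hi); k,L,S,C=cv2.connectedComponentsWithStats(cv2.morphologyEx(m,cv2.MORPH_CLOSE,np.ones((3,3))));i=1+np.argmax(S[1:,4])
    hull=cv2.convexHull(np.argwhere(L==i)[:,::-1].astype(np.float32));print(n,S[i])
    M=cv2.moments(hull);def_=np.array([M["m10"]/M["m00"],M["m01"]/M["m00"]]);r=cv2.minAreaRect(hull)
    ang=lambda H:(lambda M:0.5*np.arctan2(2*M["mu11"],M["mu20"]-M["mu02"])%np.pi)(cv2.moments(H))
    def f(v):
        A=R.from_euler('z',v[2])*R.from_euler('y',-0.6109)
        X=np.array([[sx*.06,sy*.028,z] for sx in(-1,1) for sy in (-1,1) for z in (0,h)])
        zc=.075+v[3]
        H=cv2.convexHull(proj(A.apply(X)+[v[0],v[1],zc]).astype(np.float32));M=cv2.moments(H)
        return np.r_[np.array([M["m10"]/M["m00"],M["m01"]/M["m00"]])-def_,100*(ang(H)-ang(hull)),(v[3]+.010)*0+ (np.sqrt(M["m00"])-np.sqrt(cv2.contourArea(hull)))*.3,(v[3]+.009)*1000]
    s=least_squares(f,[.5,.2,-.15,-.009],diff_step=1e-3,x_scale=[.01,.01,.1,.01]);print(np.round(s.x,4),np.round(s.fun,2))
```

```text
[0.60483103 0.31796909 0.1195    ] [0.56638188 0.0774047  0.1195    ] 0.24361766536845766 yaw -0.15848847985473152
blue [ 199  120   55   87 2746]
[ 0.516   0.2647 -0.1621 -0.009 ] [ 0.01  0.03  0.01  0.72 -0.03]
orange [ 291  122   54   85 2488]
[ 0.4985  0.1559 -0.1609 -0.009 ] [-0.01  0.01 -0.01  0.35 -0.02]
```

View pics/c2.png

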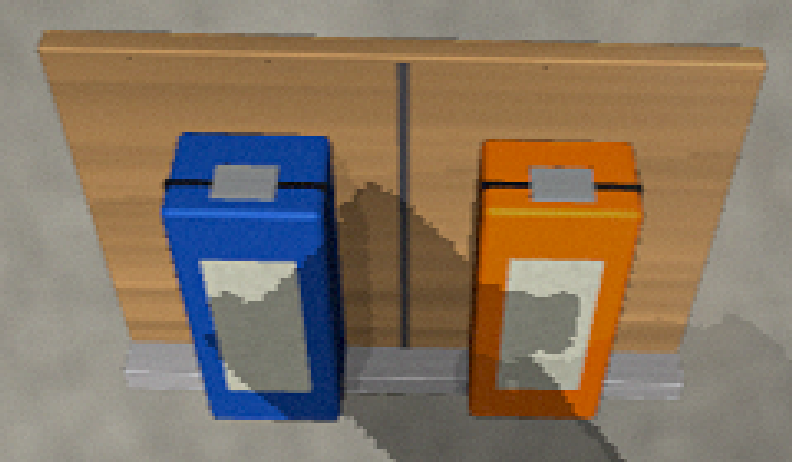

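Run:
```python
from h import *
Rg=Rt(-0.161,.611);n=-Rg[:,2];c=np.array([.516,.2647,.066])
print(n);rel(c+.11*n,Rg)
```

```text
[-0.5662676   0.09196507  0.81907474]
turn [-0.006, 0.611, 0.021] mm [-56.6, -68.1, 203.2]
```

Call:
{"name": "jog_arm", "arguments": {"motion": [[-0.006,0.611,0.021,-56,-68,100,75],[-0.006,0.611,0.021,-56,-68,150,75],[-0.006,0.611,0.021,-56,-68,203,75],[-0.006,0.611,0.021,-56,-68,203,75],[-0.006,0.611,0.021,-56,-68,203,75],[-0.006,0.611,0.021,-56,-68,203,75],[-0.006,0.611,0.021,-56,-68,203,75],[-0.006,0.611,0.021,-56,-68,203,75]], "grip_force": 40}}

```text
t: 6.42
eef_pos: [0.4552, 0.2664, 0.1409]
tool_rot: [0.044, 0.974, -0.076, 0.208]
contact_force: [0.1, 0.8, -1.4]
gripper_width: 0.878
grasp_force: 0.0
```

Run:
```python
from h import *
Rg=Rt(-0.161,.611);n=-Rg[:,2];c=np.array([.516,.2647,.066])
print(pose()[0],np.round(bot.get_obs()["q"],2));rel(c+.11*n,Rg);rel(c+.01*n,Rg)
w=bot.read_camera("wrist");T=wT(w);save(w,"pics/w3.png")
a=bot.tip_of("blue_case",w);[print(np.round(x["xy"],1),x["score"],onz(w,x["xy"],.066,T)) for x in a]
```

```text
[0.45517898 0.26636893 0.14089138] [-1.48  0.33  0.7   2.23  0.37  0.48 -2.87]
turn [0.05, 0.186, 0.02] mm [3.8, -7.3, -15.4]
turn [0.05, 0.186, 0.02] mm [22.3, -12.0, 82.8]
[265.6 174.8] 0.77 [0.51452551 0.26676633 0.066     ]
```

Call:
{"name": "jog_arm", "arguments": {"motion": [[0.05,0.186,0.02,4,-7,-15,75],[0.05,0.186,0.02,4,-7,-15,75],[0.05,0.186,0.02,4,-7,-15,75],[0.05,0.186,0.02,4,-7,-15,75]]}}

```text
t: 7.02
eef_pos: [0.4544, 0.2743, 0.1552]
tool_rot: [0.025, 0.951, -0.077, 0.297]
contact_force: [-0.1, 0.6, 0.6]
gripper_width: 0.879
grasp_force: 0.0
```

Run:
```python
from h import *
Rg=Rt(-0.161,.611);n=-Rg[:,2];c=np.array([.516,.2647,.066])
print(pose()[0],np.round(bot.get_obs()["q"],2));rel(c+.11*n,Rg);rel(c+.01*n,Rg)
```

```text
[0.45440497 0.27432582 0.15520988] [-1.89  0.47  1.12  2.33  0.35  0.28 -2.94]
turn [0.001, 0.005, 0.0] mm [-0.1, -0.4, -1.2]
turn [0.001, 0.005, 0.0] mm [0.4, -0.5, 98.8]
```

Call:
{"name": "jog_arm", "arguments": {"motion": [[0,0,0,0,0,40,75],[0,0,0,0,0,75,75],[0,0,0,0,0,99,75],[0,0,0,0,0,99,75],[0,0,0,0,0,99,75]]}}

```text
t: 7.65
eef_pos: [0.5118, 0.2747, 0.0914]
tool_rot: [0.036, 0.954, -0.081, 0.287]
contact_force: [1.3, -1.7, 0.0]
gripper_width: 0.876
grasp_force: 0.6
```

Run:
```python
from h import *
Rg=Rt(-0.161,.611);n=-Rg[:,2];c=np.array([.516,.2647,.066])
print(pose()[0],np.round(bot.get_obs()["q"],2));rel(c+.01*n,Rg)
w=bot.read_camera("wrist");save(w,"pics/w4.png")
```

```text
[0.51175807 0.27474565 0.09137041] [-1.55  0.61  0.86  2.25  0.37  0.17 -2.96]
turn [0.026, 0.025, -0.0] mm [-9.4, 8.9, 14.6]
```

View pics/w4.png

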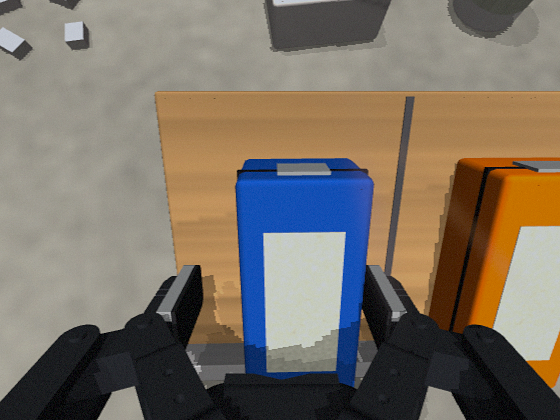

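The blue case is centred at about (305,270), but the tool is held 9 mm off because q6 and q7 are at their limits. I'll back off, turn the tool by half a turn to free q7, and use less tilt.

Run:
```python
from h import *
fr=pose();P=[.46,.265,.26]
rel(P,Rt(-0.161,0.0),fr);rel(P,Rt(1.4,0.0),fr)
f2=(np.array(P),Rt(1.4,0)); c=np.array([.516,.2647,.066])
n=Rt(-0.161,.611)@[0,0,-1]
Rg=Rt(-.161,.35)@R.from_euler('z',np.pi).as_matrix(); rel(c+.029*n-.019*Rg[:,2]*-1*-1+.1*n,Rg,f2)
```

```text
turn [0.025, -0.587, -0.007] mm [52.4, 22.4, -167.0]
turn [0.477, -0.442, -1.519] mm [52.4, 22.4, -167.0]
turn [-0.276, -0.274, -1.563] mm [8.4, -25.3, 70.5]
```

Call:
{"name": "jog_arm", "arguments": {"motion": [[0,0,0,0,0,-50,75],[0,0,0,0,0,-100,75],[0.477,-0.442,-1.519,52,22,-167,75],[0.477,-0.442,-1.519,52,22,-167,75],[0.477,-0.442,-1.519,52,22,-167,75],[0.477,-0.442,-1.519,52,22,-167,75],[0.477,-0.442,-1.519,52,22,-167,75],[0.477,-0.442,-1.519,52,22,-167,75],[0.477,-0.442,-1.519,52,22,-167,75],[0.477,-0.442,-1.519,52,22,-167,75]]}}

```text
t: 8.95
eef_pos: [0.4583, 0.2671, 0.2594]
tool_rot: [0.012, 0.869, 0.489, 0.077]
contact_force: [-0.5, -0.3, 0.7]
gripper_width: 0.877
grasp_force: 0.0
```

Run:
```python
from h import *
print(pose()[0],np.round(bot.get_obs()["q"],2))
c=np.array([.516,.2647,.066]);n=Rt(-0.161,.611)@[0,0,-1]
Rg=Rt(-.161,.35)@R.from_euler('z',np.pi).as_matrix(); rel(c+.027*n+.019*Rg[:,2]+.1*n,Rg)
```

```text
[0.45832403 0.26707721 0.25944653] [-1.58  0.18  1.04  2.02 -0.16  0.88 -1.01]
turn [-0.159, -0.215, -1.959] mm [-10.0, -21.3, 105.3]
```

Call:
{"name": "jog_arm", "arguments": {"motion": [[-0.159,-0.215,-1.959,-10,-21,105,75],[-0.159,-0.215,-1.959,-10,-21,105,75],[-0.159,-0.215,-1.959,-10,-21,105,75],[-0.159,-0.215,-1.959,-10,-21,105,75],[-0.159,-0.215,-1.959,-10,-21,105,75],[-0.159,-0.215,-1.959,-10,-21,105,75],[-0.159,-0.215,-1.959,-10,-21,105,75],[-0.159,-0.215,-1.959,-10,-21,105,75],[-0.159,-0.215,-1.959,-10,-21,105,75],[-0.159,-0.215,-1.959,-10,-21,105,75]]}}

```text
t: 10.2
eef_pos: [0.4516, 0.2751, 0.1529]
tool_rot: [0.17, 0.129, 0.977, -0.009]
contact_force: [-0.1, -0.3, -0.6]
gripper_width: 0.878
grasp_force: 0.0
```

Run:
```python
from h import *
print(pose()[0],np.round(bot.get_obs()["q"],2))
c=np.array([.516,.2647,.066]);n=Rt(-0.161,.611)@[0,0,-1]
Rg=Rt(-.161,.35)@R.from_euler('z',np.pi).as_matrix()
for d in (.1,.0): rel(c+.027*n+.019*Rg[:,2]+d*n,Rg)
w=bot.read_camera("wrist");T=wT(w)
a=bot.tip_of("blue_case",w);[print(np.round(x["xy"],1),x["score"],onz(w,x["xy"],.066,T)) for x in a]
```

```text
[0.45156761 0.27506589 0.15285308] [-1.36  0.28  0.61  2.19  0.24  0.54  0.32]
turn [-0.009, -0.008, -0.101] mm [1.3, -0.0, 0.3]
turn [-0.009, -0.008, -0.101] mm [-25.1, 3.5, 96.7]
[290.3 243.1] 0.85 [0.51535848 0.26818086 0.066     ]
```

Call:
{"name": "jog_arm", "arguments": {"motion": [[-0.009,-0.008,-0.101,0,0,0,75],[-0.009,-0.008,-0.101,-10,1,40,75],[-0.009,-0.008,-0.101,-19,2,73,75],[-0.009,-0.008,-0.101,-25,3,96,75],[-0.009,-0.008,-0.101,-25,3,96,75],[-0.009,-0.008,-0.101,-25,3,96,75]]}}

```text
t: 11.05
eef_pos: [0.5071, 0.2655, 0.0712]
tool_rot: [0.174, 0.083, 0.981, -0.014]
contact_force: [0.6, -0.3, -0.3]
gripper_width: 0.875
grasp_force: 0.0
```

Run:
```python
from h import *
print(pose()[0],np.round(bot.get_obs()["q"],2))
c=np.array([.516,.2652,.066]);n=Rt(-0.161,.611)@[0,0,-1]
Rg=Rt(-.161,.35)@R.from_euler('z',np.pi).as_matrix()
rel(c+.027*n+.019*Rg[:,2],Rg)
```

```text
[0.5071406  0.26546761 0.07119284] [-1.14  0.49  0.49  2.16  0.16  0.32  0.53]
turn [-0.001, 0.0, -0.008] mm [0.5, 1.2, 0.8]
```

Call:
{"name": "jog_arm", "arguments": {"motion": [[0,0,-0.008,0,1,0,45],[0,0,-0.008,0,1,0,45],[0,0,-0.008,0,1,0,45],[0,0,-0.008,0,1,0,45],[0,0,-0.008,0,1,0,45],[0,0,-0.008,0,1,0,45],[0,0,-0.008,7,0,-25,45],[0,0,-0.008,14,0,-50,45],[0,0,-0.008,25,0,-96,45],[0,0,-0.008,25,0,-96,45]], "grip_force": 40}}

```text
t: 12.3
eef_pos: [0.4505, 0.2768, 0.1541]
tool_rot: [0.174, 0.077, 0.982, -0.012]
contact_force: [0.6, 0.2, -3.1]
gripper_width: 0.648
grasp_force: 45.3
```

Run:
```python
from h import *
print(pose()[0],np.round(bot.get_obs()["q"],2),bot.get_obs()["gripper_width"])
yaw=.09
Rg=Rt(yaw,-.261)@R.from_euler('z',np.pi).as_matrix()
P=np.array([.485,-.163,.25]); rel(P,Rg); rel([.47,.15,.25],Rg)
s=bot.read_camera("scene");save(s,"pics/s3.png")
```

```text
[0.4504572  0.27676696 0.15407332] [-1.38  0.27  0.61  2.2   0.25  0.52  0.41] 0.6475489542299163
turn [-0.008, 0.608, -0.251] mm [-130.0, -428.7, -56.0]
turn [-0.008, 0.608, -0.251] mm [-69.8, -121.9, -77.0]
```

View pics/s3.png

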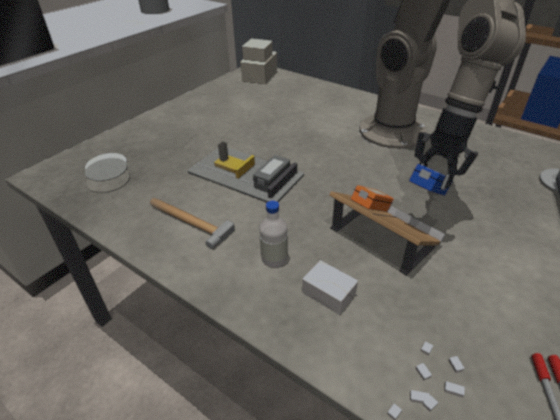

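Blue is held at (430,180), clear of the rack. Now I'll carry it above the grey case and level it.

Call:
{"name": "jog_arm", "arguments": {"motion": [[0,0,0,-20,0,-60,45],[0,0.2,0,-60,-40,-77,45],[-0.008,0.608,-0.251,-70,-122,-77,45],[-0.008,0.608,-0.251,-130,-428,-56,45],[-0.008,0.608,-0.251,-130,-428,-56,45],[-0.008,0.608,-0.251,-130,-428,-56,45],[-0.008,0.608,-0.251,-130,-428,-56,45],[-0.008,0.608,-0.251,-130,-428,-56,45],[-0.008,0.608,-0.251,-130,-428,-56,45],[-0.008,0.608,-0.251,-130,-428,-56,45]]}}

```text
t: 13.6
eef_pos: [0.4834, -0.1705, 0.2495]
tool_rot: [-0.131, -0.038, 0.991, -0.009]
contact_force: [-0.7, 0.4, -4.3]
gripper_width: 0.65
grasp_force: 45.8
```

Run:
```python
from h import *
p,r=pose();print(p,np.round(bot.get_obs()["q"],2))
rel([.485,-.163,.25],Rt(.09,-.261)@R.from_euler('z',np.pi).as_matrix())
w=bot.read_camera("wrist");t=bot.read_camera("top")
for nm,p,T in (("w5",w,wT(w)),("t5",t,t["T"])):
    for n,z in (("grey_case",.012),("blue_case",.24),("fence_face",.012)):
        a=bot.tip_of(n,p);print(n,[(np.round(x["xy"],1).tolist(),round(x["score"],2),np.round(onz(p,x["xy"],z,T),4).tolist()) for x in a[:2]])
a=cv2.resize(w["pixels"],(400,300));b=cv2.resize(t["pixels"][190:310,300:460],(400,300));cv2.imwrite("pics/w5.png",cv2.cvtColor(np.hstack([a,b]),cv2.COLOR_RGB2BGR))
```

```text
[ 0.48339124 -0.17052713  0.24953614] [-0.41  0.41  0.76  1.79 -0.17  1.29  2.06]
turn [-0.005, -0.002, -0.015] mm [-2.0, 7.4, -1.1]
grey_case []
blue_case [([282.1, 279.2], 0.94, [0.4892, -0.1645, 0.24])]
fence_face []
grey_case [([343.6, 248.9], 0.83, [0.5001, -0.1567, 0.012]), ([210.4, 239.8], 0.51, [0.5297, 0.2136, 0.012])]
blue_case [([367.1, 257.1], 0.7, [0.4943, -0.1715, 0.24])]
fence_face [([330.5, 253.7], 0.69, [0.4873, -0.1201, 0.012])]
```

View pics/w5.png

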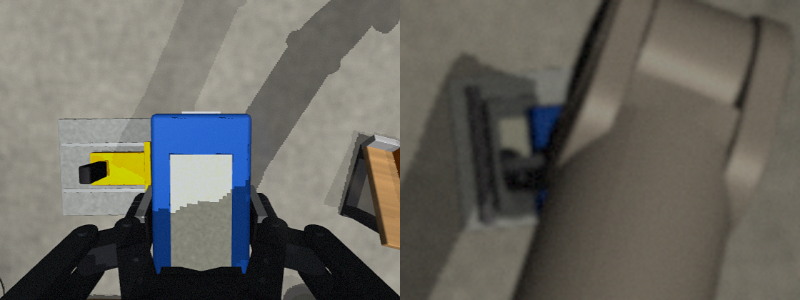

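The left view shows blue held square with its lid up. The right (top) view is hidden by the arm. I'll fit the grey lid from the two earlier free views and blue's pose in the hand from the wrist view.

Run:
```python
from h import *
from scipy.optimize import least_squares
w=bot.read_camera("wrist");Tw=wT(w)
K=w["camera_matrix"]
T1=np.eye(4);T1[:3,:3]=Rt(.104,0);T1[:3,3]=[.47102,-.19792,.35992];T1=T1@w["tool_from_camera"]
P={"camera_matrix":K}
l=np.array([onz(P,x,.062,T1)[:2] for x in [(231.2,91.2),(273.7,91.2),(274,180.7),(234.2,180.7)]])
print(np.round(l,4),l.mean(0)); ex=(l[0]+l[1]-l[2]-l[3])/2; print("len",np.linalg.norm(ex),"yaw",np.arctan2(ex[1],ex[0]),"w",np.linalg.norm((l[0]+l[3]-l[1]-l[2])/2))
# tray corners from crop: tl(46,45) and bl(72,508)
a,b=[onz(P,(200+u/4,60+v/4),.012,T1)[:2] for u,v in ((48,45),(74,508))];d=a-b;print("tray +y end",a,b,np.linalg.norm(d),"yaw",np.arctan2(d[1],d[0]))
a,b=[onz(P,(200+u/4,60+v/4),.047,T1)[:2] for u,v in ((112,69),(132,505))];d=a-b;print("fence",a,b,np.linalg.norm(d),"yaw",np.arctan2(d[1],d[0]))
# blue in hand: silhouette fit at current pose
hsv=cv2.cvtColor(w["pixels"],cv2.COLOR_RGB2HSV);m=cv2.inRange(hsv,(100,120,30),(130,255,255))
r=np.where(m[:,230:330].any(1))[0];print("rows",r.min(),r.max())
for row in (165,175,185,195,205):
    c=np.where(m[row])[0]; print(row,c.min(),c.max())
print(np.round(pose()[0],4))
```

```text
[[ 0.5558 -0.1253]
 [ 0.5615 -0.1795]
 [ 0.4441 -0.1914]
 [ 0.4383 -0.1359]] [ 0.49992927 -0.15801849]
len 0.1180423158946922 yaw 0.09549107105899328 w 0.05514169370072926
tray +y end [ 0.57958879 -0.08965571] [ 0.41237908 -0.10588273] 0.16799524909765837 yaw 0.09674295147497097
fence [ 0.57267723 -0.11793669] [ 0.42584357 -0.13283723] 0.14758777385651875 yaw 0.10113278967259749
rows 159 373
165 212 350
175 212 351
185 212 351
195 212 351
205 212 350
[ 0.4852 -0.163   0.2499]
```

Run:
```python
from h import *
w=bot.read_camera("wrist");T=wT(w);p,r=pose()
g=p-.019*r[:,2]; print("grasp",g,"cam",T[:3,3],"dir",T[:3,2])
z=T[2,3]-.1285/1*abs(T[2,2]); 
for zl in (z,g[2]+.017):
    e=onz(w,(281.5,158.7),zl,T);a=onz(w,(211.7,180),zl,T);b=onz(w,(351.3,180),zl,T)
    y=.0965;c=e+.06*np.array([np.cos(y),np.sin(y),0]);print("lid z",zl,"edge",e,"centre",c,"width",np.linalg.norm(a-b), "rel TCP",c-p)
```

```text
grasp [ 0.49007636 -0.16274716  0.268381  ] cam [ 0.44118297 -0.16574811  0.40883735] dir [ 6.24594526e-02  7.66389746e-04 -9.98047208e-01]
lid z 0.2805882824033028 edge [ 0.43040608 -0.16716694  0.28058828] centre [ 0.49012693 -0.16138592  0.28058828] width 0.05528590859862997 rel TCP [0.00493992 0.00188122 0.03056004]
lid z 0.285381003803291 edge [ 0.43080882 -0.16711392  0.285381  ] centre [ 0.49052966 -0.1613329   0.285381  ] width 0.05321985100423641 rel TCP [0.00534265 0.00193424 0.03535276]
```

Run:
```python
from h import *
Rg=Rt(.0965,-.261)@R.from_euler('z',np.pi).as_matrix()
for z in (.12,.082): rel([.4949,-.159,z],Rg)
```

```text
turn [-0.002, -0.001, -0.009] mm [-43.4, 4.0, 123.0]
turn [-0.002, -0.001, -0.009] mm [-53.2, 4.2, 159.7]
```

Call:
{"name": "jog_arm", "arguments": {"motion": [[0,0,-0.009,-20,3,60,45],[0,0,-0.009,-43,4,123,45],[0,0,-0.009,-48,4,141,45],[0,0,-0.009,-53,4,160,45],[0,0,-0.009,-53,4,160,45],[0,0,-0.009,-53,4,160,45]]}}

```text
t: 14.85
eef_pos: [0.4953, -0.1605, 0.0829]
tool_rot: [-0.129, -0.047, 0.99, -0.008]
contact_force: [-0.2, -0.1, -2.2]
gripper_width: 0.648
grasp_force: 45.7
```

```bash
cat > chk.py <<'E'
from h import *
import sys
o=bot.get_obs();print(np.round(o["eef_pos"],4),np.round(o["contact_force"],1),np.round(o["torque"],2),np.round(o["q"],2))
Rg=Rt(.0965,-.261)@R.from_euler('z',np.pi).as_matrix()
rel([float(a) for a in sys.argv[1:4]],Rg)
E
python3 chk.py .4949 -.159 .074
```

```text
[ 0.4953 -0.1605  0.0829] [-0.2 -0.1 -2.2] [-0.01 -0.39  0.  ] [-0.32  0.64  0.64  1.9  -0.32  0.99  2.16]
turn [-0.003, 0.001, -0.002] mm [-2.0, 1.6, 8.7]
```

Call:
{"name": "jog_arm", "arguments": {"motion": [[0,0,0,-1,1.5,4,45],[0,0,0,-2,1.5,6,45],[0,0,0,-2,1.5,7,45],[0,0,0,-2,1.5,7,45]]}}

```text
t: 15.35
eef_pos: [0.4944, -0.1587, 0.0746]
tool_rot: [-0.13, -0.047, 0.99, -0.008]
contact_force: [0.9, 0.2, -3.2]
gripper_width: 0.648
grasp_force: 45.7
```

```bash
python3 chk.py .4949 -.159 .072
```

```text
[ 0.4944 -0.1587  0.0746] [ 0.9  0.2 -3.2] [ 0.04 -0.39  0.01] [-0.31  0.65  0.64  1.91 -0.33  0.97  2.16]
turn [-0.002, -0.001, -0.002] mm [-1.1, -0.3, 2.4]
```

Call:
{"name": "jog_arm", "arguments": {"motion": [[0,0,0,-1,0,1,45],[0,0,0,-1,0,2,45],[0,0,0,-1,0,2,45]]}}

```text
t: 15.72
eef_pos: [0.4952, -0.1587, 0.073]
tool_rot: [-0.13, -0.047, 0.99, -0.007]
contact_force: [-1.0, 0.1, 5.0]
gripper_width: 0.65
grasp_force: 46.6
```

```bash
python3 chk.py .4949 -.159 .070
```

```text
[ 0.4952 -0.1587  0.073 ] [-1.   0.1  5. ] [ 0.38 -0.   -0.02] [-0.31  0.65  0.63  1.91 -0.33  0.97  2.16]
turn [-0.002, -0.0, -0.002] mm [-0.4, -0.2, 3.0]
```

Call:
{"name": "jog_arm", "arguments": {"motion": [[0,0,0,0,0,0.5,60],[0,0,0,0,0,0.5,64],[0,0,0,0,0,0.5,70],[0,0,0,0,0,0.5,75],[0,0,0,0,0,0.5,75],[0,0,0,8,0,-30,75],[0,0,0,20,0,-80,75],[0,0,0,35,0,-140,75],[0,0,0,40,0,-160,75],[0,0,0,40,0,-160,75]]}}

```text
t: 16.98
eef_pos: [0.4985, -0.1583, 0.2386]
tool_rot: [-0.129, -0.047, 0.991, -0.008]
contact_force: [0.0, 0.2, -1.6]
gripper_width: 0.879
grasp_force: 0.0
```

Run:
```python
from h import *
print(pose()[0])
w=bot.read_camera("wrist");T=wT(w);save(w,"pics/w6.png")
for n,z in (("blue_case",.062),("grey_case",.012)):
    a=bot.tip_of(n,w);print(n,[(np.round(x["xy"],1).tolist(),round(x["score"],2),np.round(onz(w,x["xy"],z,T),4).tolist()) for x in a[:2]])
hsv=cv2.cvtColor(w["pixels"],cv2.COLOR_RGB2HSV);m=cv2.inRange(hsv,(100,120,30),(130,255,255))
r=np.where(m[:,230:270].any(1))[0];print("rows",r.min(),r.max())
hull=cv2.convexHull(np.argwhere(m)[:,::-1].astype(np.float32));b=cv2.boxPoints(cv2.minAreaRect(hull));print(b)
l=np.array([onz(w,x,.106,T) for x in b]);print(np.round(l,4),l.mean(0)[:2],[np.linalg.norm(l[i]-l[i-1]) for i in (0,1)])
for i in (0,1): d=l[i]-l[i-1];print(np.arctan2(d[1],d[0]))
Rg=Rt(-.161,.35)@R.from_euler('z',np.pi).as_matrix();rel([.46,.16,.28],Rg)
```

```text
[ 0.49847449 -0.15831356  0.23860065]
blue_case [([283.3, 228.7], 0.56, [0.4976, -0.1553, 0.062])]
grey_case []
rows 170 299
[[251.00002 319.99994]
 [251.00002 169.99998]
 [409.      170.     ]
 [409.      319.99994]]
[[ 0.5789 -0.1775  0.106 ]
 [ 0.442  -0.1899  0.106 ]
 [ 0.4285 -0.0494  0.106 ]
 [ 0.5648 -0.0329  0.106 ]] [ 0.50356765 -0.11241906] [np.float64(0.14535300521182898), np.float64(0.13742848776397307)]
-1.4737648481453196
-3.0515070638119988
turn [0.009, -0.61, 0.261] mm [17.7, 319.6, -41.5]
```

View pics/w6.png

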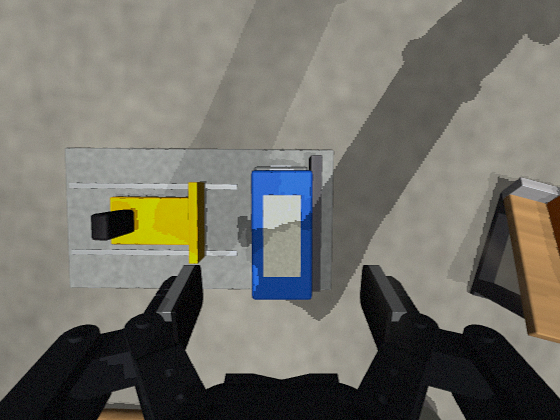

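Blue lies square on the column at columns 251–312 and rows 170–299, with the gripper clear of it. Next is orange.

Call:
{"name": "jog_arm", "arguments": {"motion": [[0.009,-0.61,0.261,18,320,-41,75],[0.009,-0.61,0.261,18,320,-41,75],[0.009,-0.61,0.261,18,320,-41,75],[0.009,-0.61,0.261,18,320,-41,75],[0.009,-0.61,0.261,18,320,-41,75],[0.009,-0.61,0.261,18,320,-41,75],[0.009,-0.61,0.261,18,320,-41,75],[0.009,-0.61,0.261,18,320,-41,75]]}}

```text
t: 18.12
eef_pos: [0.4594, 0.1623, 0.2797]
tool_rot: [0.174, 0.077, 0.982, -0.015]
contact_force: [-0.2, -1.1, -0.2]
gripper_width: 0.879
grasp_force: 0.0
```

Run:
```python
from h import *
w=bot.read_camera("wrist");T=wT(w);print(pose()[0],np.round(bot.get_obs()["q"],2))
a=bot.tip_of("orange_case",w);print([(np.round(x["xy"],1).tolist(),round(x["score"],2),np.round(onz(w,x["xy"],.066,T),4).tolist()) for x in a[:2]])
c=np.array([.4985,.1562,.066]);n=Rt(-0.161,.611)@[0,0,-1]
Rg=Rt(-.161,.35)@R.from_euler('z',np.pi).as_matrix()
for d in (.1,0): rel(c+.025*n+.019*Rg[:,2]+d*n,Rg)
# blue on stack, from w6
T6=np.eye(4);T6[:3,:3]=R.from_quat([-.0470,.9905,-.0080,-.129]).as_matrix();T6[:3,3]=[.49847,-.15831,.23860]
T6=T6@w["tool_from_camera"]
l=np.array([onz(w,x,.106,T6) for x in ((250.5,169.5),(312.5,169.5),(312.5,299.5),(250.5,299.5))]);print(np.round(l,4),l.mean(0),np.linalg.norm(l[0]-l[1]),np.linalg.norm(l[1]-l[2]))
# top view of stack
t=bot.read_camera("top");hsv=cv2.cvtColor(t["pixels"],cv2.COLOR_RGB2HSV);m=cv2.inRange(hsv,(100,120,30),(130,255,255));m[:, :300]=0;m[:,400:]=0
k,L,S,C=cv2.connectedComponentsWithStats(m);i=1+np.argmax(S[1:,4]);print(S[i])
b=cv2.boxPoints(cv2.minAreaRect(cv2.convexHull(np.argwhere(L==i)[:,::-1].astype(np.float32))));q=np.array([onz(t,x,.106) for x in b]);print(np.round(q,4).tolist(),q.mean(0))
# grey, from top0
```

```text
[0.45960511 0.16023746 0.27946837] [-1.08 -0.07  0.43  2.17  0.39  0.83  0.53]
[([282.7, 143.6], 0.77, [0.4985, 0.1554, 0.066])]
turn [-0.003, 0.001, 0.0] mm [69.2, 3.7, 111.9]
turn [-0.003, 0.001, 0.0] mm [43.4, 3.9, 208.6]
[[ 0.4426 -0.1916  0.106 ]
 [ 0.4373 -0.136   0.106 ]
 [ 0.5562 -0.1239  0.106 ]
 [ 0.5618 -0.1809  0.106 ]] [ 0.49948976 -0.15809989  0.106     ] 0.055833109636295834 0.11951310179513751
[335 226  28  49 618]
[[0.5574, -0.1173, 0.106], [0.5639, -0.177, 0.106], [0.4473, -0.188, 0.106], [0.4409, -0.1288, 0.106]] [ 0.50237786 -0.15276877  0.106     ]
```

Call:
{"name": "jog_arm", "arguments": {"motion": [[0,0,0,40,3,60,75],[0,0,0,69,4,112,75],[0,0,0,62,4,140,75],[0,0,0,54,4,170,75],[0,0,0,48,4,192,75],[0,0,0,43,4,208,75],[0,0,0,43,4,208,75],[0,0,0,43,4,208,75]]}}

```text
t: 19.27
eef_pos: [0.4917, 0.1581, 0.0709]
tool_rot: [0.174, 0.08, 0.981, -0.014]
contact_force: [0.8, 0.5, 0.8]
gripper_width: 0.877
grasp_force: 0.0
```

Run:
```python
from h import *
print(pose()[0],np.round(bot.get_obs()["q"],2),np.round(bot.get_obs()["contact_force"],1))
c=np.array([.4985,.1559,.066]);n=Rt(-0.161,.611)@[0,0,-1]
Rg=Rt(-.161,.35)@R.from_euler('z',np.pi).as_matrix()
for d in (0,.1): rel(c+.025*n+.019*Rg[:,2]+d*n,Rg)
```

```text
[0.49171734 0.15810806 0.07085804] [-0.92  0.39  0.4   2.31  0.38  0.22  0.48] [0.8 0.5 0.8]
turn [-0.001, 0.002, -0.002] mm [1.5, -1.1, 1.8]
turn [-0.001, 0.002, -0.002] mm [27.1, -1.2, -94.8]
```

Call:
{"name": "jog_arm", "arguments": {"motion": [[0,0,0,1,-1,1,45],[0,0,0,1,-1,1,45],[0,0,0,1,-1,1,45],[0,0,0,1,-1,1,45],[0,0,0,1,-1,1,45],[0,0,0,1,-1,1,45],[0,0,0,8,-1,-24,45],[0,0,0,15,-1,-50,45],[0,0,0,27,-1,-95,45],[0,0,0,27,-1,-95,45]], "grip_force": 40}}

```text
t: 20.52
eef_pos: [0.4336, 0.1687, 0.1524]
tool_rot: [0.175, 0.079, 0.981, -0.011]
contact_force: [0.8, 1.2, -1.7]
gripper_width: 0.649
grasp_force: 44.5
```

Run:
```python
from h import *
print(pose()[0],np.round(bot.get_obs()["q"],2))
Rg=Rt(.0965,-.261)@R.from_euler('z',np.pi).as_matrix()
rel([.47,.08,.28],Rg);rel([.490,-.159,.28],Rg)
```

```text
[0.43364294 0.16873772 0.1523569 ] [-1.12  0.12  0.47  2.36  0.45  0.47  0.37]
turn [-0.007, 0.611, -0.26] mm [-91.1, -81.2, -102.9]
turn [-0.007, 0.611, -0.26] mm [-145.6, -314.0, -84.1]
```

Call:
{"name": "jog_arm", "arguments": {"motion": [[0,0,0,-20,0,-60,45],[-0.002,0.2,-0.1,-60,-40,-100,45],[-0.007,0.611,-0.26,-91,-81,-103,45],[-0.007,0.611,-0.26,-145,-314,-84,45],[-0.007,0.611,-0.26,-145,-314,-84,45],[-0.007,0.611,-0.26,-145,-314,-84,45],[-0.007,0.611,-0.26,-145,-314,-84,45],[-0.007,0.611,-0.26,-145,-314,-84,45],[-0.007,0.611,-0.26,-145,-314,-84,45],[-0.007,0.611,-0.26,-145,-314,-84,45]]}}

```text
t: 21.78
eef_pos: [0.4895, -0.1602, 0.2782]
tool_rot: [-0.131, -0.046, 0.99, -0.008]
contact_force: [0.4, -0.5, -2.2]
gripper_width: 0.649
grasp_force: 44.6
```

Run:
```python
from h import *
w=bot.read_camera("wrist");T=wT(w);p,r=pose();print(p)
hsv=cv2.cvtColor(w["pixels"],cv2.COLOR_RGB2HSV);m=cv2.inRange(hsv,(5,150,60),(17,255,255));m[:100]=0
rr=np.where(m[:,230:255].any(1))[0];cc=[(np.where(m[k,150:420])[0].min()+150,np.where(m[k,150:420])[0].max()+150) for k in (170,180,190,200)];print(rr.min(),cc)
w_=np.mean([b-a+1 for a,b in cc]);mid=np.mean(cc)
z=T[2,3]-323*.056/w_*abs(T[2,2]);g=p-.019*r[:,2];print("lid z",z,"rel",z-p[2],"grasp rel",g[2]-p[2])
e=onz(w,(mid,rr.min()-.5),z,T);c=e+.06*np.array([np.cos(.0965),np.sin(.0965),0]);print("centre rel TCP",c-p,"grasp rel",g-p)
o=c-p
Rg=Rt(.0965,-.261)@R.from_euler('z',np.pi).as_matrix()
for z in (.16,.122): rel([.4995-o[0],-.1582-.001,z],Rg)
```

```text
[ 0.48968946 -0.15878657  0.27821938]
159 [(np.int64(212), np.int64(350)), (np.int64(212), np.int64(350)), (np.int64(212), np.int64(350)), (np.int64(212), np.int64(350))]
lid z 0.30723583879496963 rel 0.029016461644637725 grasp rel 0.018341103482376053
centre rel TCP [0.00484089 0.00126995 0.02901646] grasp rel [0.00493063 0.00054109 0.0183411 ]
turn [-0.003, -0.003, -0.002] mm [-35.6, -0.4, 112.8]
turn [-0.003, -0.003, -0.002] mm [-45.5, -0.3, 149.5]
```

Call:
{"name": "jog_arm", "arguments": {"motion": [[0,0,-0.002,-18,0,58,45],[0,0,-0.002,-36,0,113,45],[0,0,-0.002,-41,0,132,45],[0,0,-0.002,-44,0,144,45],[0,0,-0.002,-45.5,0,149.5,45],[0,0,-0.002,-45.5,0,149.5,45],[0,0,-0.002,-45.5,0,149.5,45]]}}

```text
t: 22.7
eef_pos: [0.4955, -0.1603, 0.1241]
tool_rot: [-0.13, -0.047, 0.99, -0.008]
contact_force: [-0.8, 1.1, -1.4]
gripper_width: 0.653
grasp_force: 44.5
```

```bash
python3 chk.py .4947 -.1592 .117
```

```text
[ 0.4955 -0.1603  0.1241] [-0.8  1.1 -1.4] [ 0.02 -0.33 -0.03] [-0.36  0.59  0.7   1.88 -0.3   1.06  2.15]
turn [-0.004, 0.0, -0.001] mm [-1.2, 1.2, 7.1]
```

Call:
{"name": "jog_arm", "arguments": {"motion": [[0,0,0,-0.5,1,3,45],[0,0,0,-1,1,5,45],[0,0,0,-1,1,6,45],[0,0,0,-1,1,6,45]]}}

```text
t: 23.2
eef_pos: [0.494, -0.1592, 0.1169]
tool_rot: [-0.131, -0.047, 0.99, -0.008]
contact_force: [0.9, 0.5, -2.2]
gripper_width: 0.652
grasp_force: 44.5
```

```bash
python3 chk.py .4947 -.1592 .115
```

```text
[ 0.494  -0.1592  0.1169] [ 0.9  0.5 -2.2] [ 0.04 -0.36 -0.02] [-0.36  0.59  0.7   1.89 -0.31  1.05  2.15]
turn [-0.004, -0.002, -0.001] mm [-1.2, -0.0, 1.7]
```

Call:
{"name": "jog_arm", "arguments": {"motion": [[0,0,0,-1,0,1,45],[0,0,0,-1,0,1.6,45],[0,0,0,-1,0,1.6,45]]}}

```text
t: 23.58
eef_pos: [0.4946, -0.1591, 0.1152]
tool_rot: [-0.131, -0.048, 0.99, -0.008]
contact_force: [-0.3, 0.3, -2.6]
gripper_width: 0.648
grasp_force: 44.6
```

```bash
python3 chk.py .4947 -.1592 .114
```

```text
[ 0.4946 -0.1591  0.1152] [-0.3  0.3 -2.6] [-0.01 -0.39  0.  ] [-0.36  0.6   0.7   1.89 -0.31  1.05  2.15]
turn [-0.004, -0.002, -0.001] mm [-0.4, -0.1, 1.2]
```

Call:
{"name": "jog_arm", "arguments": {"motion": [[0,0,0,0,0,1,45],[0,0,0,0,0,1.5,45],[0,0,0,0,0,1.5,45]]}}

```text
t: 23.95
eef_pos: [0.4946, -0.1591, 0.1148]
tool_rot: [-0.131, -0.047, 0.99, -0.008]
contact_force: [-2.9, 1.2, 8.0]
gripper_width: 0.649
grasp_force: 45.8
```

```bash
python3 chk.py .4947 -.1592 .112
```

```text
[ 0.4946 -0.1591  0.1148] [-2.9  1.2  8. ] [ 0.59  0.18 -0.03] [-0.36  0.6   0.7   1.89 -0.31  1.05  2.15]
turn [-0.003, -0.001, -0.001] mm [-0.9, -0.1, 2.7]
```

Contact. Release and retreat.

Call:
{"name": "jog_arm", "arguments": {"motion": [[0,0,0,0,0,0,60],[0,0,0,0,0,0,64],[0,0,0,0,0,0,70],[0,0,0,0,0,0,75],[0,0,0,0,0,0,75],[0,0,0,8,0,-30,75],[0,0,0,20,0,-80,75],[0,0,0,35,0,-135,75],[0,0,0,35,0,-135,75],[0,0,0,35,0,-135,75]]}}

```text
t: 25.2
eef_pos: [0.4952, -0.1582, 0.2529]
tool_rot: [-0.131, -0.048, 0.99, -0.008]
contact_force: [-0.4, -0.6, -0.6]
gripper_width: 0.877
grasp_force: 0.0
```

Run:
```python
from h import *
w=bot.read_camera("wrist");T=wT(w);p,r=pose();print(p,np.round(bot.get_obs()["q"],2))
hsv=cv2.cvtColor(w["pixels"],cv2.COLOR_RGB2HSV)
for n,lo,hi,z in (("o",(5,150,60),(17,255,255),.146),("b",(100,120,30),(130,255,255),.106)):
    m=cv2.inRange(hsv,lo,hi);m[:,400:]=0
    k,L,S,C=cv2.connectedComponentsWithStats(cv2.morphologyEx(m,cv2.MORPH_CLOSE,np.ones((5,5))))
    i=1+np.argmax(S[1:,4]);x,y,ww,hh,_=S[i];print(n,S[i])
    l=np.array([onz(w,c,z,T) for c in ((x-.5,y-.5),(x+ww-.5,y-.5),(x+ww-.5,y+hh-.5),(x-.5,y+hh-.5))]);print(np.round(l,4).tolist(),l.mean(0),np.linalg.norm(l[0]-l[1]),np.linalg.norm(l[1]-l[2]))
for n,z in (("stop_grip",.07),("stop_face",.012),("fence_face",.012),("orange_case",.106)):
    a=bot.tip_of(n,w);print(n,[(np.round(x["xy"],1).tolist(),round(x["score"],2),np.round(onz(w,x["xy"],z,T),4).tolist()) for x in a[:2]])
```

```text
[ 0.49484662 -0.15799469  0.25224407] [-0.44  0.43  0.79  1.77 -0.19  1.31  2.08]
o [ 248  172   67  142 3405]
[[0.4413, -0.1905, 0.146], [0.436, -0.136, 0.146], [0.554, -0.1238, 0.146], [0.5595, -0.1797, 0.146]] [ 0.49770738 -0.1574806   0.146     ] 0.05478283771622266 0.11861033188453488
b [156 295   1   1   1]
[[0.5659, -0.2725, 0.106], [0.5658, -0.2716, 0.106], [0.5668, -0.2715, 0.106], [0.5669, -0.2725, 0.106]] [ 0.56633462 -0.27201528  0.106     ] 0.0009651939488509843 0.0009819938961267767
stop_grip [([117.0, 227.0], 0.82, [0.5104, -0.3319, 0.07])]
stop_face [([208.6, 222.8], 0.68, [0.5041, -0.2478, 0.012])]
fence_face [([304.5, 220.2], 0.56, [0.4893, -0.1295, 0.012])]
orange_case [([282.5, 236.3], 0.68, [0.4977, -0.1562, 0.106])]
```

Run:
```python
from h import *
Rg=Rt(.0965,0)@R.from_euler('z',np.pi).as_matrix()
rel([.515,-.333,.25],Rg)
```

```text
turn [-0.004, -0.265, -0.001] mm [-3.9, -175.8, 1.9]
```

Call:
{"name": "jog_arm", "arguments": {"motion": [[0,0,0,-1,-60,0,55],[0,-0.265,0,-4,-176,0,55],[0,-0.265,0,-4,-176,0,55],[0,-0.265,0,-4,-176,0,55],[0,-0.265,0,-4,-176,0,55],[0,-0.265,0,-4,-176,0,55]]}}

```text
t: 26.2
eef_pos: [0.5172, -0.3312, 0.2522]
tool_rot: [0.001, -0.05, 0.999, -0.001]
contact_force: [-0.2, -0.0, 0.1]
gripper_width: 0.646
grasp_force: 0.0
```

Run:
```python
from h import *
w=bot.read_camera("wrist");T=wT(w);p,r=pose();print(p,np.round(bot.get_obs()["q"],2))
Rg=Rt(.0965,0)@R.from_euler('z',np.pi).as_matrix()
for n,z in (("stop_grip",.07),("stop_face",.012),("fence_face",.012)):
    a=bot.tip_of(n,w);print(n,[(np.round(x["xy"],1).tolist(),round(x["score"],2),np.round(onz(w,x["xy"],z,T),4).tolist()) for x in a[:2]])
hsv=cv2.cvtColor(w["pixels"],cv2.COLOR_RGB2HSV)
m=cv2.inRange(hsv,(22,150,60),(35,255,255));k,L,S,C=cv2.connectedComponentsWithStats(m);i=1+np.argmax(S[1:,4]);print("yellow",S[i])
h=cv2.convexHull(np.argwhere(L==i)[:,::-1].astype(np.float32));print(h[:,0].astype(int).tolist())
g=bot.tip_of("stop_grip",w)[0]["xy"];x,y=map(int,g);gray=cv2.cvtColor(w["pixels"],cv2.COLOR_RGB2GRAY)
d=(gray<60).astype(np.uint8);d[300:]=0
k,L,S,C=cv2.connectedComponentsWithStats(d)
for i in range(1,k):
    if S[i][4]>80: print("dark",S[i],C[i],"grip" if L[y,x]==i else "")
```

```text
[ 0.51722238 -0.33130984  0.25231516] [-0.1   0.44  0.77  1.72 -0.33  1.11  2.45]
stop_grip [([279.0, 177.9], 0.58, [0.512, -0.3339, 0.07]), ([339.9, 165.5], 0.28, [0.4929, -0.2735, 0.07])]
stop_face [([352.0, 166.2], 0.89, [0.5028, -0.2473, 0.012])]
fence_face [([427.2, 165.5], 0.27, [0.493, -0.1579, 0.012])]
yellow [ 262  132   97   80 4286]
[[358, 137], [357, 151], [356, 163], [352, 210], [351, 211], [344, 211], [263, 191], [262, 190], [262, 145], [263, 144], [350, 132], [358, 132]]
dark [ 398  103   85  123 2001] [420.31434283 157.23388306] 
dark [ 414  123   91  144 4963] [442.25770703 183.45275035] 
dark [340 130  10  79 187] [344.55614973 169.13368984] 
dark [270 158  17  36 568] [278.08626761 175.75176056] grip
dark [203 260  23  40 569] [216.56414763 283.51669596] 
dark [338 260  22  40 569] [345.71880492 283.42003515] 
dark [178 270  26  30 347] [190.5907781  285.38904899] 
dark [359 270  26  30 332] [371.49698795 285.30120482]
```

Run:
```python
from h import *
w=bot.read_camera("wrist");T=wT(w)
a=onz(w,(358.5,132),.047,T);b=onz(w,(352.5,211),.047,T);f=(a+b)/2;print(a,b,np.linalg.norm(a-b))
ex=np.array([.9953,.0963,0]);ey=np.array([-.0963,.9953,0])
g=f-.085*ey;print("face",f,"grip",g)
for s in ((278.5,160),(278.5,176)): print(onz(w,s,.087,T))
fe=np.array([.4993,-.1254,0]);print("face to fence",(fe-f)@ey,"grey gap to fence",(fe-[.4999,-.158,0])@ey-.028)
Rg=Rt(.0965,0)@R.from_euler('z',np.pi).as_matrix()
for z in (.1,.053): rel([g[0],-.3335,z],Rg)
```

```text
[ 0.45949403 -0.25635187  0.047     ] [ 0.54746374 -0.24779728  0.047     ] 0.08838467418244349
face [ 0.50347889 -0.25207457  0.047     ] grip [ 0.51166439 -0.33667507  0.047     ]
[ 0.48996861 -0.33775171  0.087     ]
[ 0.50562048 -0.33625792  0.087     ]
face to fence 0.12648162766584314 grey gap to fence 0.004504559999999987
turn [-0.004, 0.002, 0.001] mm [5.3, 0.2, 152.8]
turn [-0.004, 0.002, 0.001] mm [5.3, 0.4, 199.8]
```

Call:
{"name": "jog_arm", "arguments": {"motion": [[0,0,0,5,-2,60,55],[0,0,0,5,-2,120,55],[0,0,0,5,-2,170,55],[0,0,0,5,-2,200,55],[0,0,0,5,-2,200,55],[0,0,0,5,-2,200,0],[0,0,0,5,-2,200,0],[0,0,0,5,-2,200,0],[0,0,0,5,-2,200,0],[0,0,0,5,-2,200,0]], "grip_force": 40}}

```text
t: 27.75
eef_pos: [0.513, -0.337, 0.0547]
tool_rot: [0.003, -0.048, 0.999, -0.002]
contact_force: [-0.7, 1.3, 7.2]
gripper_width: 0.206
grasp_force: 40.9
```

Run:
```python
from h import *
o=bot.get_obs();p,r=pose();print(p,o["gripper_width"]*85.4,o["grasp_force"],np.round(o["contact_force"],1))
ey=np.array([-.0963,.9953,0]);fe=np.array([.4993,-.1254,0])
print("grip-to-fence travel left",(fe-p)@ey-.085-.056)
rel(p+.06*ey,r)
```

```text
[ 0.51304299 -0.33697975  0.05473858] 17.586536339058824 40.86487412452698 [-0.7  1.3  7.2]
grip-to-fence travel left 0.07090877182807281
turn [0.0, 0.0, 0.0] mm [0.1, 60.0, -0.3]
```

Call:
{"name": "jog_arm", "arguments": {"motion": [[0,0,0,0,8,-1,0],[0,0,0,0,18,-1,0],[0,0,0,0,28,-1,0],[0,0,0,0,38,-1,0],[0,0,0,0,47,-1,0],[0,0,0,0,54,-1,0],[0,0,0,0,58,-1,0],[0,0,0,0,60,-1,0],[0,0,0,0,60,-1,0]]}}

```text
t: 28.88
eef_pos: [0.5077, -0.2763, 0.0547]
tool_rot: [0.003, -0.048, 0.999, -0.002]
contact_force: [3.6, 0.2, 8.2]
gripper_width: 0.202
grasp_force: 42.6
```

```bash
cat > c2.py <<'E'
from h import *
o=bot.get_obs();p,r=pose()
ey=np.array([-.0963,.9953,0]);fe=np.array([.4993,-.1254,0])
print(p,"left",(fe-p)@ey-.085-.056,"Fy",np.array(o["contact_force"])@ey,np.round(o["contact_force"],1),round(o["gripper_width"]*85.4,1))
E
python3 c2.py
```

```text
[ 0.50768667 -0.27630542  0.05473212] left 0.010003800080248627 Fy -0.14093568054982147 [3.6 0.2 8.2] 17.2
```

Ten millimetres are left, so I'll go on slowly and watch the force.

Call:
{"name": "jog_arm", "arguments": {"motion": [[0,0,0,0,1.5,0,0],[0,0,0,0,3,0,0],[0,0,0,0,4,0,0],[0,0,0,0,5,0,0],[0,0,0,0,6,0,0],[0,0,0,0,7,0,0],[0,0,0,0,7,0,0]]}}

```text
t: 29.75
eef_pos: [0.5073, -0.2715, 0.0548]
tool_rot: [0.003, -0.048, 0.999, -0.004]
contact_force: [5.7, -6.2, 2.4]
gripper_width: 0.203
grasp_force: 42.0
```

```bash
python3 c2.py
```

```text
[ 0.50725479 -0.27148406  0.05479357] left 0.005163512666027305 Fy -6.734231181601307 [ 5.7 -6.2  2.4] 17.3
```

Call:
{"name": "jog_arm", "arguments": {"motion": [[0,0,0,0,1,0,0],[0,0,0,0,2,0,0],[0,0,0,0,3,0,0],[0,0,0,0,3,0,0],[0,0,0,0,3,0,0]]}}

```text
t: 30.38
eef_pos: [0.507, -0.2686, 0.0548]
tool_rot: [0.003, -0.048, 0.999, -0.004]
contact_force: [6.1, -6.3, 1.9]
gripper_width: 0.203
grasp_force: 42.0
```

```bash
python3 c2.py
```

```text
[ 0.50701843 -0.26860264  0.05482236] left 0.002272872700955754 Fy -6.863284988277669 [ 6.1 -6.3  1.9] 17.4
```

Call:
{"name": "jog_arm", "arguments": {"motion": [[0,0,0,0,1,0,0],[0,0,0,0,2,0,0],[0,0,0,0,2.5,0,0],[0,0,0,0,2.5,0,0]]}}

```text
t: 30.88
eef_pos: [0.507, -0.2685, 0.0549]
tool_rot: [0.004, -0.047, 0.999, -0.006]
contact_force: [7.5, -14.1, -3.7]
gripper_width: 0.206
grasp_force: 42.2
```

```bash
python3 c2.py
```

```text
[ 0.50699428 -0.2684581   0.05486843] left 0.0021266857402027287 Fy -14.711232315693385 [  7.5 -14.1  -3.7] 17.6
```

Motion has stopped and the force is rising, so the case is snug. Release and rise.

Call:
{"name": "jog_arm", "arguments": {"motion": [[0,0,0,0,-2,0,20],[0,0,0,0,-2,0,45],[0,0,0,0,-2,0,45],[0,0,0,0,-2,0,45],[0,0,0,0,-2,-20,45],[0,0,0,0,-2,-80,45],[0,0,0,0,-2,-140,45],[0,0,0,0,-2,-200,45],[0,0,0,0,-2,-200,45],[0,0,0,0,-2,-200,45]]}}

```text
t: 32.12
eef_pos: [0.5045, -0.2654, 0.2543]
tool_rot: [0.002, -0.048, 0.999, -0.002]
contact_force: [0.3, 0.0, 0.1]
gripper_width: 0.527
grasp_force: 0.0
```

Run:
```python
from h import *
w=bot.read_camera("wrist");T=wT(w);p,r=pose();print(p)
ex=np.array([.9953,.0963,0]);ey=np.array([-.0963,.9953,0]);fe=np.array([.4993,-.1254,0])
hsv=cv2.cvtColor(w["pixels"],cv2.COLOR_RGB2HSV)
m=cv2.inRange(hsv,(22,150,60),(35,255,255));k,L,S,C=cv2.connectedComponentsWithStats(m);i=1+np.argmax(S[1:,4]);print("yellow",S[i])
h=cv2.convexHull(np.argwhere(L==i)[:,::-1].astype(np.float32))[:,0];print(h.astype(int).tolist())
f=onz(w,(h[:,0].max()-2.5,172),.047,T);print("face to fence",(fe-f)@ey)
a=bot.tip_of("stop_grip",w);print([((fe-onz(w,x["xy"],.07,T))@ey-.085,x["score"]) for x in a[:1]])
for n,c,pic in (("orange",((5,150,60),(17,255,255)),w),("blue",((100,120,30),(130,255,255)),w)):
    m=cv2.inRange(hsv,*c);m[:,:200]=0;k,L,S,C=cv2.connectedComponentsWithStats(cv2.morphologyEx(m,cv2.MORPH_CLOSE,np.ones((5,5))));i=1+np.argmax(S[1:,4]);print(n,S[i])
    b=cv2.minAreaRect(np.argwhere(L==i)[:,::-1].astype(np.float32));print(b)
t=bot.read_camera("scene")
for n,z in (("orange_case",.106),("blue_case",.062),("grey_case",.012)):
    a=bot.tip_of(n,t);print(n,[(np.round(onz(t,x["xy"],z),4).tolist(),round(x["score"],2)) for x in a[:2]])
```

```text
[ 0.50404431 -0.26509736  0.25332165]
yellow [ 262  135   97   82 4205]
[[358, 148], [354, 195], [352, 215], [351, 216], [347, 216], [263, 195], [262, 158], [262, 157], [263, 150], [264, 149], [345, 135], [351, 135], [357, 137], [358, 139]]
face to fence 0.05766667873572717
[(np.float64(0.053852720497523446), 0.72)]
orange [ 366  133   96  142 3151]
((412.6435546875, 203.56436157226562), (83.98114776611328, 145.4744415283203), 5.710592269897461)
blue [366 129  26  34 237]
((372.73529052734375, 141.44119262695312), (21.608821868896484, 34.985713958740234), 30.963762283325195)
orange_case [([0.5119, -0.1398, 0.106], 0.92)]
blue_case [([0.5043, -0.1518, 0.062], 0.86)]
grey_case [([0.4926, -0.1614, 0.012], 0.62)]
```

```bash
cat > fit.py <<'E'
from h import *
from scipy.optimize import minimize
t=bot.read_camera("scene");Ti=np.linalg.inv(t["T"]);K=t["camera_matrix"]
hsv=cv2.cvtColor(t["pixels"],cv2.COLOR_RGB2HSV);S=8
def poly(x,y,yaw,z,h):
    X=np.array([[a*.06,b*.028,c] for a in(-1,1) for b in(-1,1) for c in(0,h)])
    X=R.from_euler('z',yaw).apply(X)+[x,y,z];c=(Ti[:3,:3]@X.T).T+Ti[:3,3];q=(K@c.T).T
    m=np.zeros((420*S//4,560*S//4),np.uint8)
    off=np.array([240,110]);u=(q[:,:2]/q[:,2:]-off+.5)*S
    cv2.fillConvexPoly(m,cv2.convexHull(u.astype(np.float32)).astype(np.int32),1);return m
def crop(m): return cv2.resize(m,None,fx=S,fy=S,interpolation=cv2.INTER_NEAREST)[110*S:110*S+420*S//4,240*S:240*S+560*S//4]
def seg(lo,hi):
    m=cv2.morphologyEx(cv2.inRange(hsv,lo,hi),cv2.MORPH_CLOSE,np.ones((7,7)))//255;return crop(m)
mo,mb=seg((3,120,40),(19,255,255)),seg((100,120,20),(130,255,255))
f=lambda v:float((poly(*v,.106,.04)!=mo).sum())
ini=np.array([[.5,-.153,.0965],[.51,-.153,.0965],[.5,-.143,.0965],[.5,-.153,.13]])
r=minimize(f,ini[0],method="Nelder-Mead",options=dict(initial_simplex=ini));print("orange",np.round(r.x,4),r.fun/mo.sum())
po=poly(*r.x,.106,.04)
g=lambda v:float((((poly(*v,.062,.044)==1)&(po==0)).astype(np.uint8)!=mb).sum())
r2=minimize(g,ini[0],method="Nelder-Mead",options=dict(initial_simplex=ini));print("blue",np.round(r2.x,4),r2.fun/mb.sum(),mb.sum()/S/S,mo.sum()/S/S)
E
python3 fit.py
```

```text
orange [ 0.4962 -0.1562  0.1626] 0.4204352341389728
blue [ 0.496  -0.1572  0.1887] 0.3632250449640288 556.0 662.0
```

```bash
sed -i 's/^f=lambda/def hullm(m):\n    k,L,Q,C=cv2.connectedComponentsWithStats(m);i=1+np.argmax(Q[1:,4]);print(Q[i][:4]\/S+[240,110,0,0]);h=cv2.convexHull(np.argwhere(L==i)[:,::-1].astype(np.int32));o=np.zeros_like(m);cv2.fillConvexPoly(o,h,1);return o\nmo=hullm(mo);mb=((hullm(mb)==1)\&(mo==0)).astype(np.uint8)\nf=lambda/' fit.py; python3 fit.py
python3 - <<'E'
from h import *
Rg=Rt(.0965,-.261)@R.from_euler('z',np.pi).as_matrix();rel([.4952,-.152,.27],Rg)
E
```

```text
[252. 132.  39.  35.]
[254. 151.  36.  30.]
orange [ 0.4962 -0.156   0.1351] 0.06110642188928747
blue [ 0.4994 -0.1544  0.1972] 0.10740253228030588 498.5625 888.5625
turn [-0.004, 0.262, -0.001] mm [-1.8, 113.9, -17.4]
```

Call:
{"name": "jog_arm", "arguments": {"motion": [[0,0.262,0,-2,50,-17,75],[0,0.262,0,-2,114,-17,75],[0,0.262,0,-2,114,-17,75],[0,0.262,0,-2,114,-17,75],[0,0.262,0,-2,114,-17,75]]}}

```text
t: 33.15
eef_pos: [0.495, -0.1537, 0.2704]
tool_rot: [-0.129, -0.046, 0.991, -0.008]
contact_force: [-0.6, -0.2, 1.1]
gripper_width: 0.879
grasp_force: 0.0
```

Run:
```python
from h import *
w=bot.read_camera("wrist");T=wT(w);p,r=pose();print(p)
hsv=cv2.cvtColor(w["pixels"],cv2.COLOR_RGB2HSV)
m=cv2.inRange(hsv,(5,150,60),(17,255,255));m[:,400:]=0
k,L,S,C=cv2.connectedComponentsWithStats(cv2.morphologyEx(m,cv2.MORPH_CLOSE,np.ones((5,5))))
i=1+np.argmax(S[1:,4]);h=np.argwhere(L==i)[:,::-1].astype(np.float32);b=cv2.boxPoints(cv2.minAreaRect(h));print(S[i],np.round(b).tolist())
l=np.array([onz(w,c,.146,T) for c in b]);print(np.round(l,4).tolist(),l.mean(0))
for j in (0,1): d=l[j]-l[j-1];print(np.linalg.norm(d),np.arctan2(d[1],d[0]))
# blue visible anywhere next to it
mb=cv2.inRange(hsv,(100,120,20),(130,255,255));print("blue px",np.argwhere(mb)[:,::-1].min(0) if mb.any() else None,np.argwhere(mb)[:,::-1].max(0) if mb.any() else None,(mb>0).sum())
```

```text
[ 0.495019   -0.15362521  0.27040545]
[ 249  173   64  133 2956] [[248.0, 305.0], [249.0, 172.0], [312.0, 173.0], [311.0, 305.0]]
[[0.5598, -0.1771, 0.146], [0.442, -0.1863, 0.146], [0.4374, -0.1317, 0.146], [0.555, -0.1211, 0.146]] [ 0.49855935 -0.15406094  0.146     ]
0.05618167667884392 -1.4855089986451209
0.11822048391801782 -3.06413709464014
blue px [  1 228] [554 419] 458
```

Orange moved 3.4 mm towards the fence, as much as the grey case was pushed, and its yaw is still about 0.085. So the column is square. Handing in.

```bash
python3 -c "
from station import bot
print(bot.hand_in())"
```

```text
the job is handed in; nothing more can be done
None
```

I built the column on the tray (blue on grey, orange on blue) and slid the yellow stop until the grey case was snug against the fence. I handed the job in at about 33 s of the 72 s; no verdict came back. By my measurements the cases sit within about 4 mm of each other; blue's yaw was too noisy to confirm after the slide, and I did not re-check the offcut, bottle or hammer.

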